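Set the crank to the timing pointer and lock it

ROBOT

A 6-joint arm with a two-finger parallel gripper is mounted at the origin on the work surface. World frame = base frame: x ahead of the robot, y to its left, z up, the work surface at z = 0. Lengths are in m, angles in rad, forces in N, time in s.
With the tool pointing down it reaches from about 0.275 to 0.85 m from the base axis. Payload 19 kg.
Tool frame: the origin (TCP) lies between the finger pads; the fingertips stand 19 mm ahead of it and the grasp point (between the pads) is the TCP; x points along the fingers, y is the direction in which the jaws open and shut, and the axes are right-handed (so a half turn about x gives the same grasp; the last joint's range is limited). The gripper opens to 85 mm and grips with 20 to 120 N. Pads are 22 mm wide; open, the fingers measure 114 mm over their backs; the gripper's body (76 mm by 85 mm) begins 54 mm behind the grasp point. The pads swing forward as they close: fully open they stand 13 mm farther back than shut.
Start: joints at [-1.388, 0.15, 1.437, -0, 1.554, -0.134], TCP at [0.179, -0.546, 0.25] pointing down, gripper open.
Joint ranges: [-2.8, 2.8], [-0.68, 2.1], [0.12, 2.68], [-1.39, 4.53], [0.16, 2.79], [-2.81, 2.81]. Speed limits (rad/s): [1.89, 1.89, 2.22, 3.01, 3.01, 3.01].

INTERFACE

Orientations are given as a unit quaternion [x, y, z, w].
In Python, from rig import manip gives the robot as it stands.
- The arm moves only by the tool jog_arm, never from a script. Its argument "rows" is a list of rows, each a list of 7 numbers: the shift along the world's x, y, z in mm, then the turn, a rotation vector about the world's x, y, z in degrees, then the opening, from 0 (shut) to 1 (fully open). In form: [[tx, ty, tz, ax, ay, az, claw], ...]. A call has 1 to 20 rows; each row is the pose to reach, as a shift and turn from the pose measured when the call began; what a row does not reach only later rows make up. A row lasts 1/10 s, in which the tool goes at most 50 mm and 8.59 degrees, less where a joint would pass 70% of its speed; a pose out of reach is approached as far as the arm can. A call with a gripper value outside its range is refused whole. The fingers move at their own pace and stop on an object; the grip force is fixed at half the most. Time passes only in rows, so rows that repeat a pose let the fingers close. It gives the time, the measured TCP pose, the force and the opening at its end, in the units of the state.
- manip.observe(): the state, without advancing time (a new reading comes with each control period).
- manip.get_image(name): name is "side" or "top"; returns the picture (384x512x3 uint8, red, green, blue); there is no depth.
- manip.get_calibration(name): a dict with "K" (3x3 intrinsics, pixels), "cam_to_world" (4x4, takes a point from camera to world coordinates). Camera axes: x right, y down, z forward; pixel columns grow to the right and rows downward; lengths in m; the calibration is good to about 2 mm. A picture is of the moment at which its call begins. get_calibration takes no time and is no camera call.
- manip.sign_off(): hands the job in, once; it reports no verdict.
Trained networks look in the newest picture that a camera, given by its name, has taken for a name from the list of things; names that differ only in an ending like _2 or _b are one class to them, and where a whole thing is asked for, a point or a joint stands for the part that bears it (a point fixed in the world has none). Each returns a list of dicts, best first, with "p" (0 to 1); they miss things now and then, are a little off and sometimes report something else, mostly with a low value. They report only what shows in the picture. A call takes as long as a camera call.
- manip.find_in(query, camera): "bbox" ([left, top, width, height] in pixels, round what is visible of it).
- manip.tip_of(query, camera): "pixel" ([column, row] in pixels: a listed point, or the origin of a listed thing).
The state is a dict: "time_s": time; "joint_positions": joint angles; "qd": joint speeds; "tau": joint torques, N m; "position": TCP position; "orientation": TCP orientation; "ft_force": force on the tool from outside, world axes, zero at the start; "moment": the same for the moment, N m; "opening": finger opening in m.
Only numpy, scipy, OpenCV 4.12 (cv2) and the standard library are available. Lean on these libraries where they do the work, as an engineer would, in place of code of your own. Each camera call takes 0.05 s, during which the arm holds its last target.

TASK

An engine lies on its side on the workshop bench with a three-armed turning spider on its crankshaft. Push the spider round with a finger until its long pointed arm points straight at the timing pointer on the crankcase, and only then push the lock lever beside it all the way round to its stop. Do not lift the spider off its shaft, keep the long arm on the pointer while you lock, and leave the loose tools and parts where they are.

Things in the scene. Friction and masses are not known exactly. Their poses are not given: they have to be found in the camera images.
- engine: fixed aluminium engine on its side: round crankcase of radius 128 mm, its flat upper face (deck) 110 mm above the bench, two lobes of that height at its (+x,+y) and (+x,-y) corners, finned cylinder along +x. Origin: on the bench under the vertical crank axis. A dark plain drum, radius 80 mm, stands 14 mm above the deck around the axis and does not turn
- hub (a point): on the crank axis, 152 mm above the bench, level with the tops of the spider's arms. Bare steel spider, about 0.5 kg, only sitting on its shaft (lifts off): hub radius 22 mm (cap and shaft end rise 3 mm above this point), one long and two short arms 120 degrees apart, 18 mm wide, 20 mm high, 8 mm clear above the dark drum. Short arms end round, 75 mm from the axis
- long_arm_tip (a point): the very tip of the spider's long arm, 100 mm from the crank axis, 142 mm above the bench (half-way up the arm). This arm ends in an arrowhead 28 mm wide
- spider (a joint): angle of the long arm about the vertical crank axis, measured from the engine's x axis, counter-clockwise from above positive. It turns freely either way, with about 0.15 N m of friction, and stays where it is left
- timing_mark (a point): the spot where the long arm's tip must be: 100 mm from the crank axis, 142 mm above the bench, in the air 9 mm in front of the nose of the timing pointer, a small fixed steel post 26 mm wide and 42 mm tall with its pointed nose facing the crank axis, standing at the edge of the deck, 109 to 141 mm from the axis
- lever_pivot (a point): on the lock lever's vertical pivot, 140 mm from the crank axis, 142 mm above the bench, half-way up the handle. Hub radius 15 mm; a short low tail carries the rubber shoe that faces the dark drum when locked
- lever_tip (a point): the outer end of the lock lever's handle, 105 mm from its pivot, half-way up the handle. The handle is a steel bar 12 mm wide and 20 mm high (132 to 152 mm above the bench, 16 mm or more of free space below) from the pivot to 94 mm, ending in a black knob of radius 11 mm
- lock_lever (a joint): lock lever: 0 is open (handle turned aside, 1.3 rad from straight out), 1.3 rad is its stop, locked (handle pointing straight away from the crank axis). Grows as the handle turns counter-clockwise seen from above. About 0.1 N m of friction; it stays where it is left
- socket: loose steel socket, 30 mm wide, 32 mm tall, standing on the engine's (+x, +y) lobe; origin at its underside
- spark_plug: loose spark plug, 22 mm wide, 50 mm tall, standing on the engine's (+x, -y) lobe; origin at its underside
- nut_cup: loose grey plastic cup, 60 mm wide, 50 mm tall, on the bench beside the engine, near the lock lever; origin at its underside
- wrench: loose spanner 170 mm long lying on the bench just to the left (+y) of the engine
- screwdriver: loose screwdriver lying on the bench to the right
- oil_bottle: loose black bottle, 70 mm wide, 190 mm tall, on the bench to the right; origin at its underside
- piston: loose aluminium piston, 68 mm wide, 55 mm tall, on the bench to the left; origin at its underside

How it is judged:
By the outcome, as a careful person would: the job done as asked, in the order asked, and still so for the second after the job is handed in, with the robot touching nothing.
It also fails if it takes over 72 s, if anything falls off the work surface, if the arm or the gripper's body presses on something with over 40 N, if the wrist force passes 120 N, or if a joint passes its speed limit or range.

## Working session

There is one attempt and no reset: what is moved stays moved. The work goes in short steps, Python scripts to look and compute and a tool call to move; the robot and the scene stay as the last step left them, time stands still between calls to the robot, and variables do not carry over. Pictures are saved under pics/ and viewed, and the job is handed in when it is done.

Besides the shell and the picture viewer there is one more tool, called as name(argument=value, ...) on one line, values as JSON. jog_arm: Moves the arm, as the interface text tells. Its arguments: {"type":"object","properties":{"rows":{"type":"array","items":{"type":"array","items":{"type":"number"}}}},"required":["rows"]}

```bash
ls; mkdir -p pics
python3 - <<'E'
from rig import manip
import cv2,json
s=manip.observe();print(s)
for c in("top","side"):
    im=manip.get_image(c);cv2.imwrite(f"pics/{c}0.png",im[:,:,::-1])
    print(c,manip.get_calibration(c))
    for q in["hub","long_arm_tip","timing_mark","lever_pivot","lever_tip","engine","socket","spark_plug","nut_cup"]:
        print(q,[(x["pixel"],round(x["p"],2)) for x in manip.tip_of(q,c)[:2]])
E
```

```text
pics
{'time_s': 0.0, 'joint_positions': array([-1.38799650e+00,  1.50991532e-01,  1.43802790e+00, -2.94101478e-05,
        1.55381451e+00, -1.33984953e-01]), 'qd': array([-0.00081064, -0.00040213, -0.0008407 ,  0.00055869,  0.00010238,
       -0.0005402 ]), 'tau': array([-1.10068097e-03, -7.13049960e+01, -5.70866203e+01, -2.99557923e-04,
        8.79989559e-03, -1.16590812e-05]), 'position': array([ 0.17905882, -0.54616833,  0.24967386]), 'orientation': array([-0.69823404, -0.11197124,  0.69827625, -0.11109429]), 'ft_force': array([0.07559599, 0.70005708, 0.43221294]), 'moment': array([ 0.03531212, -0.03190559,  0.0245244 ]), 'opening': 0.08511646455301748}
top {'K': array([[384.37129057,   0.        , 260.00687539],
       [  0.        , 384.37129057, 191.13333135],
       [  0.        ,   0.        ,   1.        ]]), 'cam_to_world': array([[ 0.00550869, -0.99575787,  0.09184724,  0.45906424],
       [-0.99970053, -0.00329382,  0.02424885,  0.00312645],
       [-0.02384346, -0.09195332, -0.99547781,  1.44939137],
       [ 0.        ,  0.        ,  0.        ,  1.        ]])}
hub [([
[... 505 characters left out ...]
17.83880618, 188.05429178],
       [  0.        ,   0.        ,   1.        ]]), 'cam_to_world': array([[ 0.98896103, -0.07969893,  0.1249166 ,  0.44263013],
       [-0.14816549, -0.54184803,  0.82731355, -0.95287262],
       [ 0.00174981, -0.83668919, -0.54767522,  0.76086927],
       [ 0.        ,  0.        ,  0.        ,  1.        ]])}
hub [([243.6, 187.5], 0.59), ([233.4, 370.3], 0.59)]
long_arm_tip [([273.5, 203.2], 0.98)]
timing_mark [([259.5, 174.4], 0.48)]
lever_pivot [([253.4, 221.1], 0.74), ([244.8, 185.9], 0.5)]
lever_tip [([216.0, 240.7], 0.97)]
engine []
socket [([291.7, 170.8], 0.43)]
spark_plug [([303.0, 218.6], 0.62)]
nut_cup [([206.1, 291.1], 0.93), ([243.6, 188.8], 0.42)]
```

Run:
```python
import cv2
a=cv2.imread("pics/top0.png")[110:290,190:390];cv2.imwrite("pics/t0c.png",cv2.resize(a,None,fx=3.3,fy=3.3,interpolation=cv2.INTER_CUBIC))
a=cv2.imread("pics/side0.png")[110:310,150:400];cv2.imwrite("pics/s0c.png",cv2.resize(a,None,fx=3,fy=3,interpolation=cv2.INTER_CUBIC))
```

```text
(no output)
```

View pics/t0c.png

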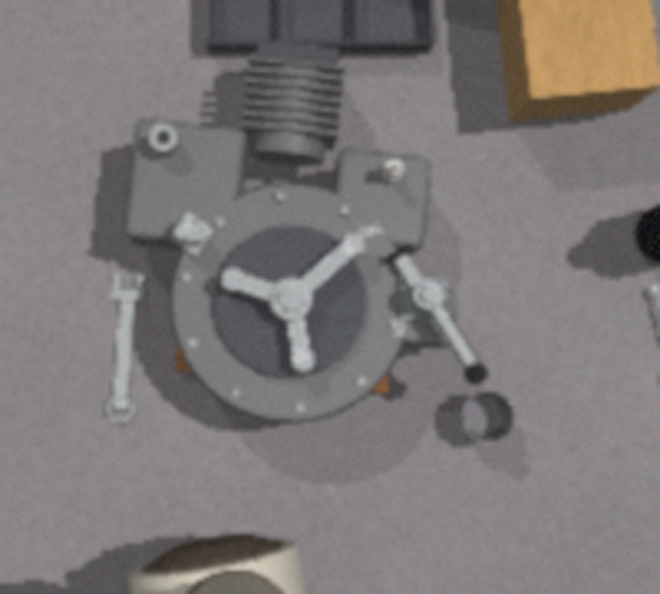

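View pics/s0c.png

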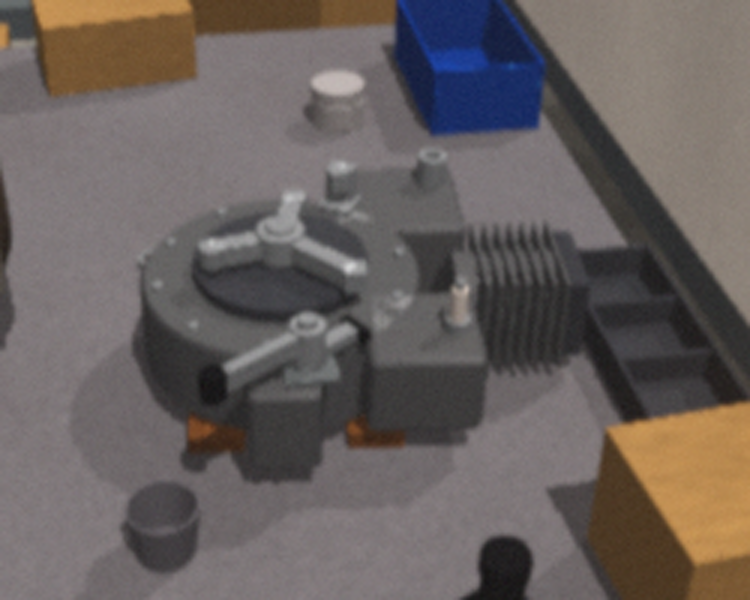

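View pics/top0.png

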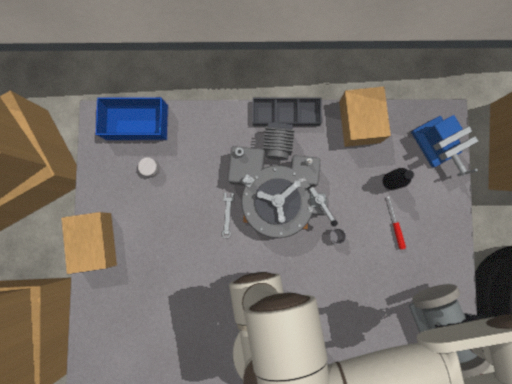

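View pics/side0.png

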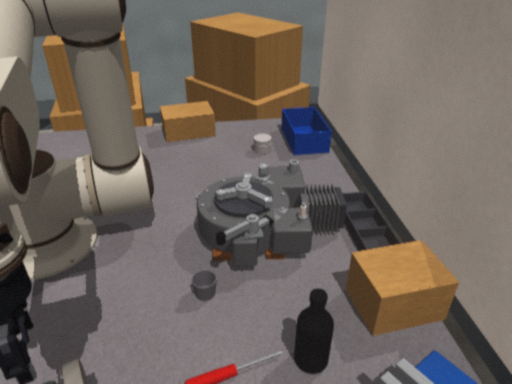

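The top picture shows the hub at about (278,200), the long arm pointing up-right to about (302,180), the timing pointer up-left at (248,180), and the lever pivot at (319,199) with its knob at (334,223). The cup lies below the knob. Next I convert these to world positions.

```bash
cat > h.py <<'E'
from rig import manip
import numpy as np,cv2
def ray(c,px):
    k=manip.get_calibration(c);T=k["cam_to_world"]
    d=T[:3,:3]@np.linalg.solve(k["K"],[px[0],px[1],1.]);return T[:3,3],d
def onz(c,px,z):
    o,d=ray(c,px);return o+d*(z-o[2])/d[2]
def proj(c,P):
    k=manip.get_calibration(c);T=np.linalg.inv(k["cam_to_world"])
    q=k["K"]@(T[:3,:3]@np.asarray(P)+T[:3,3]);return q[:2]/q[2]
def crop(c,name,x0,y0,x1,y1,f,pts=()):
    im=manip.get_image(c)[:,:,::-1].copy()
    a=cv2.resize(im[y0:y1,x0:x1],None,fx=f,fy=f,interpolation=cv2.INTER_CUBIC)
    for P in pts:
        u=(proj(c,P)+.5-[x0,y0])*f;cv2.drawMarker(a,tuple(int(v) for v in u),(0,0,255),cv2.MARKER_CROSS,8,1)
    cv2.imwrite("pics/"+name+".png",a)
E
python3 - <<'E'
from h import *
f=lambda x,y:(190+x/3.3-.35,110+y/3.3-.35)
g=lambda x,y:(150+x/3-.35,110+y/3-.35)
L=[("hub",.155,f(291,297),g(281,228)),("tip",.142,f(377,232),g(362,268)),("tipnet",.142,(299.5,181.4),(273.5,203.2)),
("post top",.152,f(192,226),g(341,170)),("pivot",.155,f(429,292),g(309,322)),("pivnet",.142,(319.2,200.9),(253.4,221.1)),("knob",.152,f(476,372),g(212,382)),("ltipnet",.142,(335,225.8),(216,240.7)),
("cupbot",0,(331.8,235.2),(206.1,291.1)),("short1",.152,f(230,276),g(209,246)),("short2",.152,f(304,362),g(293,200)),("sock",.142,f(162,136),g(432,157)),("plug",.160,f(395,168),g(461,288))]
for n,z,a,b in L: print(n,onz("top",a,z).round(4)[:2],onz("side",b,z).round(4)[:2])
E
```

```text
hub [ 0.5498 -0.0256] [ 0.5505 -0.0213]
tip [ 0.6185 -0.1148] [ 0.6143 -0.075 ]
tipnet [ 0.6135 -0.0998] [ 0.619  -0.0948]
post top [0.6231 0.0764] [0.621 0.077]
pivot [ 0.5555 -0.1662] [ 0.5554 -0.1617]
pivnet [ 0.547  -0.1663] [ 0.5573 -0.1613]
knob [ 0.4745 -0.2134] [ 0.4732 -0.2209]
ltipnet [ 0.4631 -0.2187] [ 0.463  -0.2205]
cupbot [ 0.4285 -0.2305] [ 0.431  -0.2354]
short1 [0.5714 0.0369] [ 0.4851 -0.0364]
short2 [ 0.4837 -0.039 ] [0.568  0.0291]
sock [0.7192 0.1092] [0.7179 0.1061]
plug [ 0.6825 -0.1319] [ 0.6848 -0.1408]
```

Run:
```python
from h import *
from scipy.spatial.transform import Rotation as R
s=manip.observe();M=R.from_quat(s["orientation"]).as_matrix();print(M.round(3),s["time_s"])
H=np.array([.550,-.0235])
for a in(-49,54.3,):
    u=np.array([np.cos(np.radians(a)),np.sin(np.radians(a))]);print(a,H+.1*u)
pts=[(*(H+.1*np.array([np.cos(t),np.sin(t)])),.142) for t in np.radians([-49,54.3])]+[(*H,.155)]+[(*(H+.11*np.array([np.cos(t),np.sin(t)])),.152) for t in np.radians([54.3])]
crop("top","t1",225,140,345,245,6,pts);crop("side","s1",190,150,315,255,6,pts)
```

```text
[[-0.     0.312 -0.95 ]
 [ 0.    -0.95  -0.312]
 [-1.    -0.    -0.   ]] 1.0
-49 [ 0.6156059  -0.09897096]
54.3 [0.60835412 0.05770835]
```

View pics/t1.png

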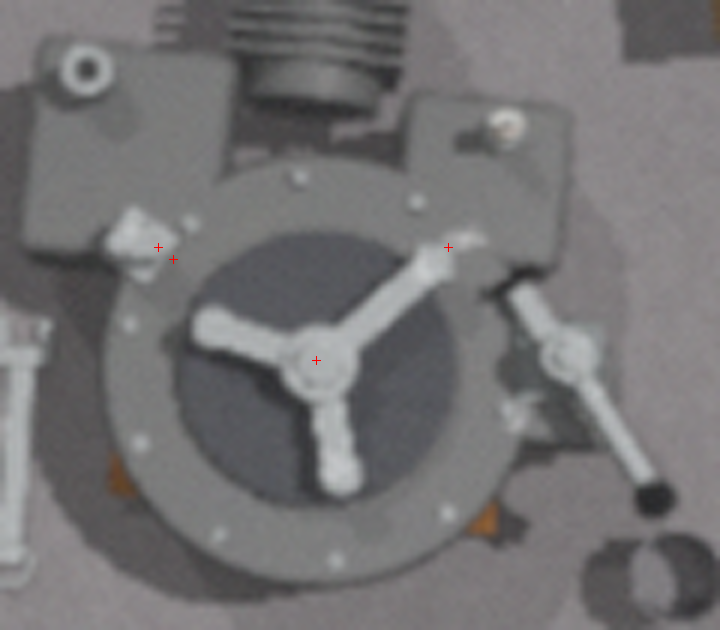

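View pics/s1.png

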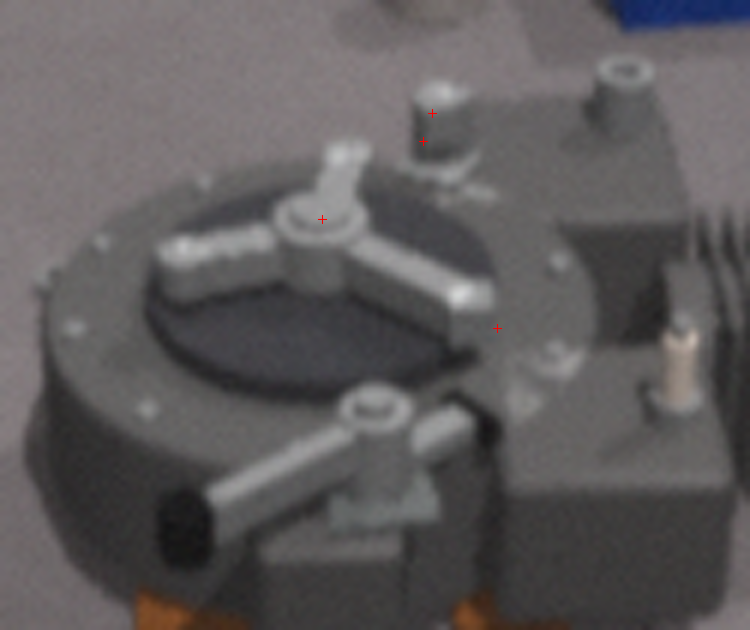

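The crosses land on the hub and the long-arm tip within about a pixel. The post top sits at crop (138,232), up-left in the top view. Now I move above the gap behind the long arm with the gripper shut.

jog_arm(rows=[[40,48,0,0,0,4,0],[80,96,0,0,0,8,0],[120,144,0,0,0,12,0],[160,192,0,0,0,16,0],[200,240,0,0,0,20,0],[240,288,0,0,0,23,0],[280,336,0,0,0,23,0],[320,384,0,0,0,23,0],[360,432,0,0,0,23,0],[383,460,0,0,0,23,0],[383,460,0,0,0,23,0],[383,460,0,0,0,23,0],[383,460,0,0,0,23,0],[383,460,0,0,0,23,0],[383,460,0,0,0,23,0],[383,460,0,0,0,23,0]])

```text
time_s: 2.7
position: [0.5616, -0.0874, 0.2505]
orientation: [0.662, 0.248, -0.662, 0.248]
ft_force: [0.3, 0.4, -0.3]
opening: 0.0001
```

Run:
```python
from h import *
crop("side","s2",150,80,350,290,3)
```

```text
(no output)
```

View pics/s2.png

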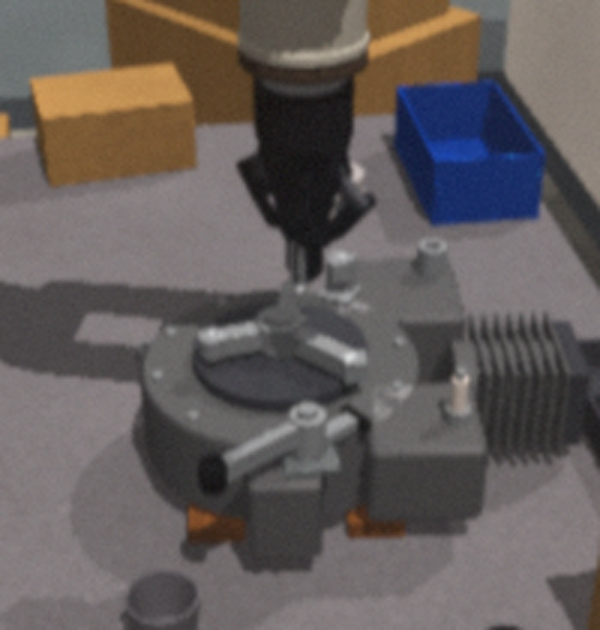

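The shut fingers hang above the gap on the near side of the long arm, and everything below is unmoved. Next I lower them.

jog_arm(rows=[[0,1,-25,0,0,0,0],[0,1,-50,0,0,0,0],[0,1,-75,0,0,0,0],[0,1,-90,0,0,0,0],[0,1,-97,0,0,0,0],[0,1,-97,0,0,0,0],[0,1,-97,0,0,0,0]])

```text
time_s: 3.45
position: [0.562, -0.0866, 0.1546]
orientation: [0.663, 0.248, -0.662, 0.248]
ft_force: [-0.1, 0.3, 0.8]
opening: -0.0
```

Run:
```python
from h import *
crop("side","s3",180,130,320,250,5)
p0=manip.observe()["position"];print(p0)
H=np.array([.550,-.0235])
for i,a in enumerate(np.arange(-49,49.1,7)):
    t=np.radians(a);u=np.array([np.cos(t),np.sin(t)]);n=np.array([-u[1],u[0]])
    P=H+.055*u-.020*n;print(a,((P-p0[:2])*1000).round(0),a+49)
```

```text
[ 0.56207918 -0.08656134  0.15468141]
-49.0 [9. 8.] 0.0
-42.0 [15. 11.] 7.0
-35.0 [22. 15.] 14.0
-28.0 [27. 20.] 21.0
-21.0 [32. 25.] 28.0
-14.0 [36. 30.] 35.0
-7.0 [40. 37.] 42.0
0.0 [43. 43.] 49.0
7.0 [45. 50.] 56.0
14.0 [46. 57.] 63.0
21.0 [46. 64.] 70.0
28.0 [46. 71.] 77.0
35.0 [44. 78.] 84.0
42.0 [42. 85.] 91.0
49.0 [39. 91.] 98.0
```

View pics/s3.png

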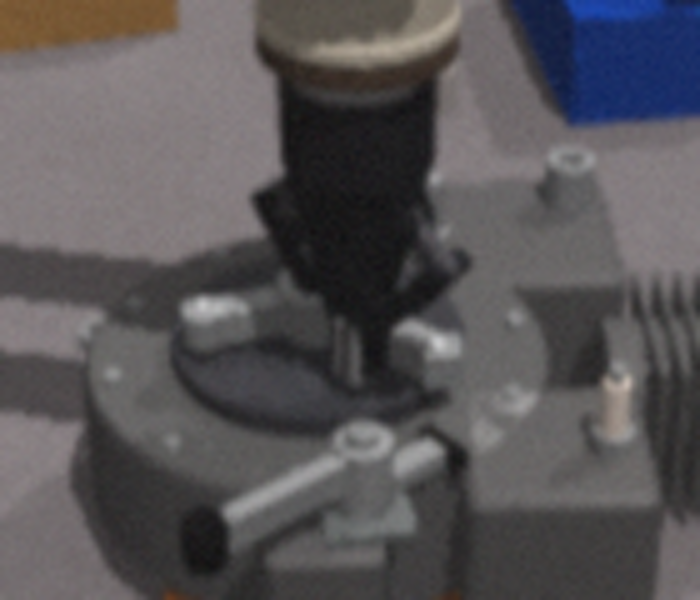

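The fingers are in the gap with no contact, and the lever and short arms are untouched. Now I sweep the long arm to about 42°, stopping short of the pointer.

jog_arm(rows=[[9,8,0,0,0,0,0],[15,11,0,0,0,7,0],[22,15,0,0,0,14,0],[27,20,0,0,0,21,0],[32,25,0,0,0,28,0],[36,30,0,0,0,35,0],[40,37,0,0,0,42,0],[43,43,0,0,0,49,0],[45,50,0,0,0,56,0],[46,57,0,0,0,63,0],[46,64,0,0,0,70,0],[46,71,0,0,0,77,0],[44,78,0,0,0,84,0],[42,85,0,0,0,91,0],[42,85,0,0,0,91,0],[42,85,0,0,0,91,0],[42,85,0,0,0,91,0]])

```text
time_s: 5.2
position: [0.6043, -0.0016, 0.1549]
orientation: [0.289, 0.646, -0.288, 0.646]
ft_force: [0.2, -0.6, -0.8]
opening: -0.0001
```

Run:
```python
from h import *
crop("side","s4",180,130,320,250,5)
crop("top","t4",200,120,360,260,5)
for c in("top","side"):
  for q in("long_arm_tip","timing_mark","hub"):
    for x in manip.tip_of(q,c)[:2]: print(c,q,np.round(x["pixel"],1),round(x["p"],2),onz(c,x["pixel"],.152 if q=="hub" else .142)[:2].round(4))
```

```text
top timing_mark [279.1 204.6] 0.5 [ 0.5339 -0.0302]
top hub [333.6 235.8] 0.57 [ 0.4298 -0.2119]
top hub [276.6 199.5] 0.56 [ 0.5506 -0.0215]
side long_arm_tip [265.7 175.5] 0.61 [0.6222 0.042 ]
side long_arm_tip [292.9 170. ] 0.35 [0.7052 0.0606]
side hub [241.3 188.2] 0.87 [ 0.5442 -0.0283]
side hub [201.2 291.6] 0.28 [ 0.4239 -0.3786]
```

View pics/s4.png

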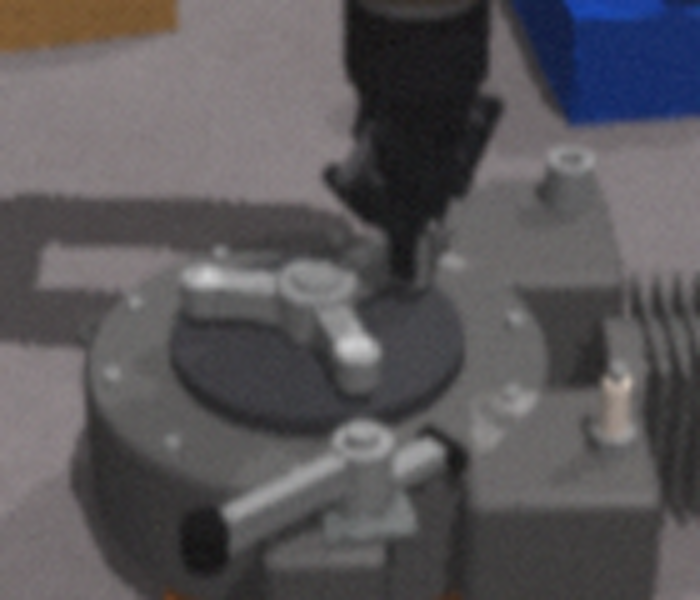

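View pics/t4.png

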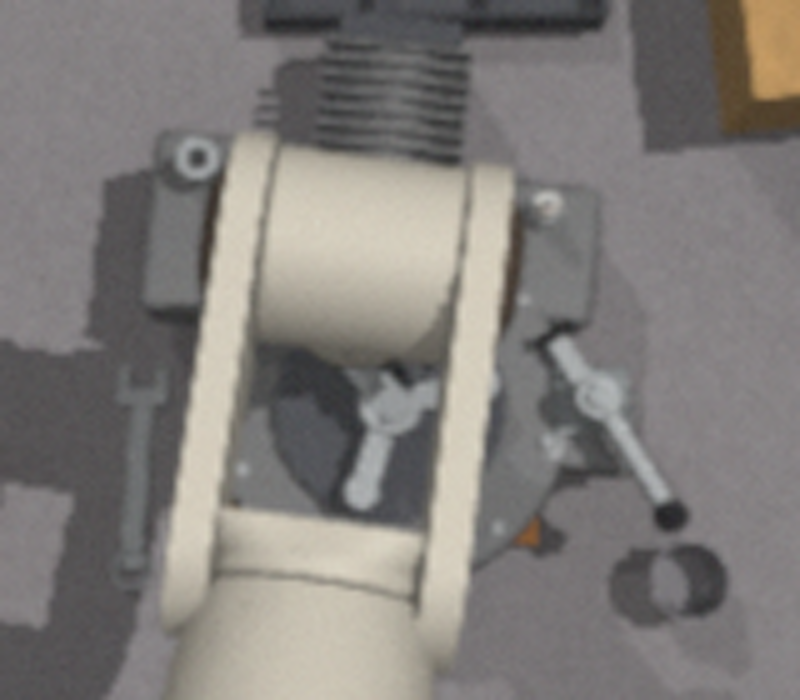

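The spider turned with the finger: its short arms now point down-left and right in the top view. The arm hides the pointer, so I back off, lift and swing clear to measure.

jog_arm(rows=[[7,-8,0,0,0,0,0],[7,-8,35,0,0,0,0],[7,-8,75,0,0,0,0],[7,-8,100,0,0,0,0],[-30,-40,110,0,0,0,0],[-65,-75,110,0,0,0,0],[-100,-110,110,0,0,0,0],[-135,-145,110,0,0,0,0],[-170,-180,110,0,0,0,0],[-205,-215,110,0,0,0,0],[-240,-250,110,0,0,0,0],[-275,-285,110,0,0,0,0],[-300,-320,110,0,0,0,0],[-300,-355,110,0,0,0,0],[-300,-355,110,0,0,0,0]])

```text
time_s: 7.1
position: [0.3028, -0.3604, 0.2645]
orientation: [0.289, 0.646, -0.288, 0.645]
ft_force: [0.0, 0.8, -0.3]
opening: -0.0002
```

Run:
```python
from h import *
crop("side","s5",190,140,300,230,7)
crop("top","t5",235,160,315,235,9)
for c in("top","side"):
  for q in("long_arm_tip","timing_mark","hub"):
    for x in manip.tip_of(q,c)[:2]: print(c,q,np.round(x["pixel"],1),round(x["p"],2),onz(c,x["pixel"],.152 if q=="hub" else .142)[:2].round(4))
```

```text
top long_arm_tip [259.  180.3] 0.97 [0.617  0.0386]
top long_arm_tip [320.6 200.1] 0.74 [ 0.5498 -0.1711]
top timing_mark [250.  186.8] 0.57 [0.5945 0.0693]
top hub [279.8 198.6] 0.72 [ 0.5536 -0.0323]
top hub [317.9 199.8] 0.17 [ 0.5501 -0.1607]
side long_arm_tip [266.4 171.6] 0.87 [0.6278 0.0629]
side timing_mark [258.9 170.5] 0.65 [0.6074 0.0721]
side timing_mark [301.9 218.9] 0.58 [ 0.6752 -0.1699]
side hub [243.4 186.3] 0.66 [ 0.5508 -0.0199]
```

View pics/s5.png

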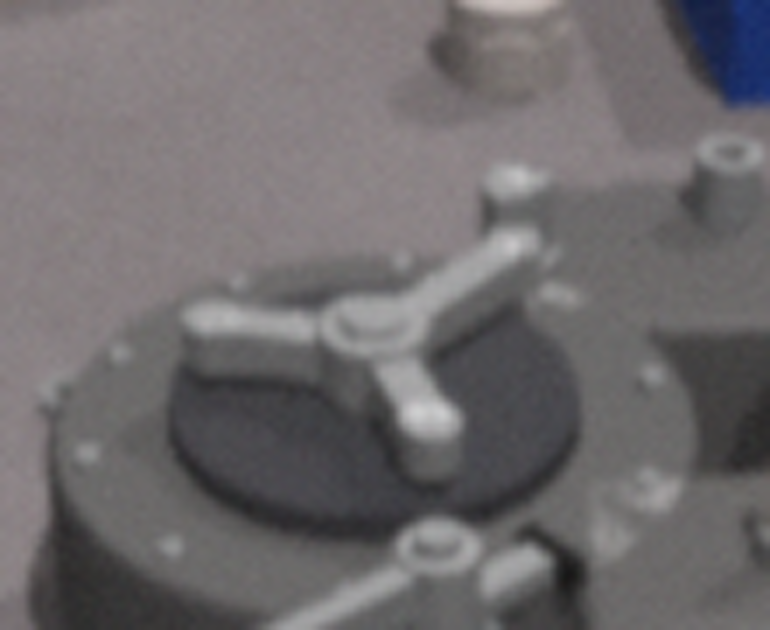

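View pics/t5.png

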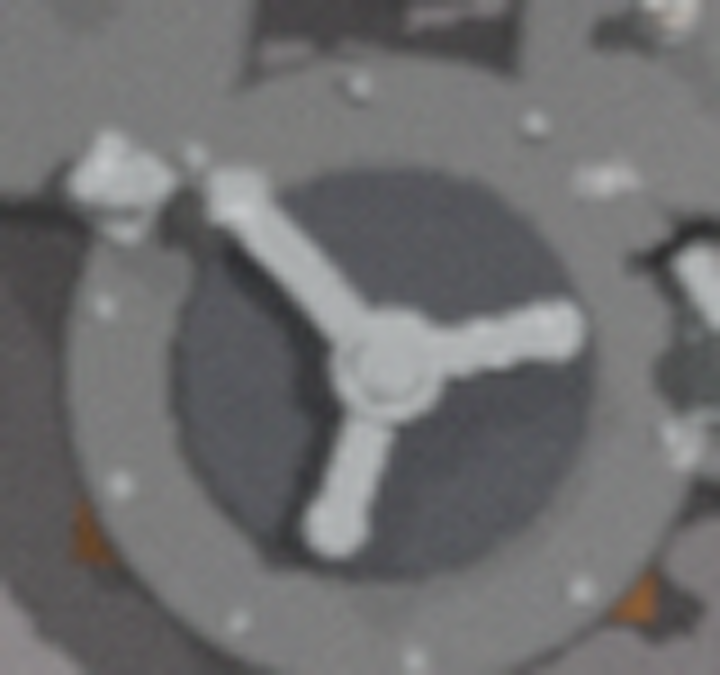

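The long arm now points up-left, about 8–10° short of the post at top crop (120,180). I'll fit the spider and post outlines to both pictures for accurate angles.

```bash
cat > fit.py <<'E'
from h import *
from scipy.optimize import minimize
F=8
def polys_spider(H,a):
    L=[]
    def rot(p,t): c,s=np.cos(t),np.sin(t);p=np.array(p);return np.c_[H[0]+c*p[:,0]-s*p[:,1],H[1]+s*p[:,0]+c*p[:,1]]
    L.append(rot([(0,-9),(80,-9),(80,-14),(100,0),(80,14),(80,9),(0,9)] if 1 else 0,a))
    for k in(1,-1):
        t=np.linspace(-np.pi/2,np.pi/2,9)
        L.append(rot([(0,-9)]+[(66+9*np.cos(x),9*np.sin(x)) for x in t]+[(0,9)],a+k*2*np.pi/3))
    t=np.linspace(0,2*np.pi,30);L.append(rot(np.c_[22*np.cos(t),22*np.sin(t)],0));return L
def poly_post(H,phi):
    p=np.array([(109,0),(122,-13),(141,-13),(141,13),(122,13)]);c,s=np.cos(phi),np.sin(phi)
    return [np.c_[H[0]+c*p[:,0]-s*p[:,1],H[1]+s*p[:,0]+c*p[:,1]]]
def mask(c,polys,box,z=.152,grow=0):
    x0,y0,x1,y1=box;m=np.zeros(((y1-y0)*F,(x1-x0)*F),np.uint8)
    for P in polys:
        q=np.array([(proj(c,(x/1000,y/1000,z))+.5-[x0,y0])*F for x,y in P])
        cv2.fillPoly(m,[np.round(q*16).astype(np.int32)],255,shift=4,lineType=cv2.LINE_AA)
    return m
def score(g,m,w=9):
    k=cv2.getStructuringElement(cv2.MORPH_ELLIPSE,(2*w+1,2*w+1));r=cv2.subtract(cv2.dilate(m,k),m)
    return (g*m).sum()/m.sum()-(g*(r.astype(float))).sum()/r.sum()
def img(c,box):
    x0,y0,x1,y1=box
    im=manip.get_image(c);g=cv2.resize(im[y0:y1,x0:x1],None,fx=F,fy=F,interpolation=cv2.INTER_CUBIC)
    return g,g.astype(float).mean(2)
BOX={"top":(235,160,310,235),"side":(200,150,290,215)}
E
cat > run.py <<'E'
from fit import *
import sys
tag=sys.argv[1];a0=float(sys.argv[2])
for c in("top","side"):
    box=BOX[c];im,g=img(c,box)
    f=lambda p:-score(g,mask(c,polys_spider(p[:2],np.radians(p[2])),box))
    r=minimize(f,[550,-23.5,a0],method="Nelder-Mead",options=dict(initial_simplex=[[550,-23.5,a0],[554,-23.5,a0],[550,-19.5,a0],[550,-23.5,a0+5]],xatol=.1,fatol=.02))
    H=r.x[:2];print(c,"hub",H.round(1),"arm",r.x[2].round(2),"score",-r.fun.__round__(1))
    ph=np.arange(48,61,.5);sc=[score(g,mask(c,poly_post(H,np.radians(p)),box)) for p in ph]
    i=int(np.argmax(sc));print(" post",ph[i],sc[i].round(1),[round(x) for x in sc])
    o=im[:,:,::-1].copy()
    for P in polys_spider(H,np.radians(r.x[2]))+poly_post(H,np.radians(ph[i])):
        q=np.array([(proj(c,(x/1000,y/1000,.152))+.5-[box[0],box[1]])*F for x,y in P]);cv2.polylines(o,[np.round(q).astype(np.int32)],True,(0,0,255),1)
    cv2.imwrite(f"pics/f_{tag}_{c}.png",o)
E
python3 run.py a 44
```

```text
Traceback (most recent call last):
  File "run.py", line 7, in <module>
    r=minimize(f,[550,-23.5,a0],method="Nelder-Mead",options=dict(initial_simplex=[[550,-23.5,a0],[554,-23.5,a0],[550,-19.5,a0],[550,-23.5,a0+5]],xatol=.1,fatol=.02))
  File "run.py", line 6, in <lambda>
    f=lambda p:-score(g,mask(c,polys_spider(p[:2],np.radians(p[2])),box))
                        ~~~~^^^^^^^^^^^^^^^^^^^^^^^^^^^^^^^^^^^^^^^^^^^^
  File "fit.py", line 18, in mask
    q=np.array([(proj(c,(x/1000,y/1000,z))+.5-[x0,y0])*F for x,y in P])
                 ~~~~^^^^^^^^^^^^^^^^^^^^^
  File "h.py", line 9, in proj
    k=manip.get_calibration(c);T=np.linalg.inv(k["cam_to_world"])
ValueError: time passes only in moves, steps and waits
```

```bash
sed -i 's/^import numpy as np,cv2/import numpy as np,cv2,functools\n@functools.cache\ndef cal(c): return manip.get_calibration(c)/; s/k=manip.get_calibration(c)/k=cal(c)/' h.py; python3 run.py a 44; python3 -c "
from h import *;print(manip.observe()['time_s'])"
```

```text
top hub [548.8 -24.7] arm 42.16 score 60.1
 post 55.5 36.4 [2, 5, 7, 9, 11, 13, 15, 17, 19, 22, 25, 28, 32, 34, 36, 36, 36, 34, 31, 29, 26, 23, 20, 17, 14, 10]
side hub [549.8 -22.1] arm 42.05 score 39.8
 post 56.0 30.7 [-4, -2, -1, 1, 3, 6, 8, 11, 14, 17, 20, 23, 25, 27, 29, 30, 31, 30, 28, 26, 23, 19, 17, 15, 13, 11]
7.65
```

```bash
cd pics; python3 -c "
import cv2,numpy as np
a=cv2.imread('f_a_top.png');b=cv2.imread('f_a_side.png');print(a.shape,b.shape)
cv2.imwrite('fa1.png',cv2.resize(a[:400,:500],None,fx=1.5,fy=1.5))
cv2.imwrite('fa2.png',b)"
```

```text
(600, 600, 3) (520, 720, 3)
```

View pics/fa1.png

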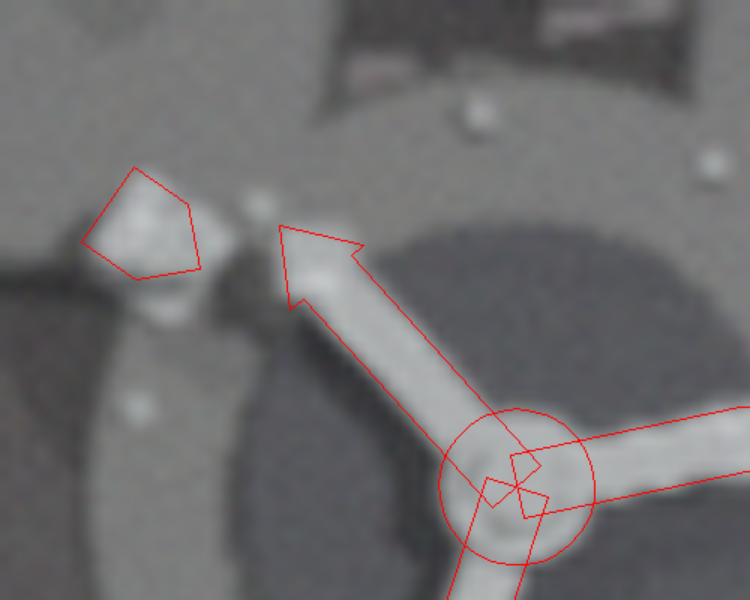

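View pics/fa2.png

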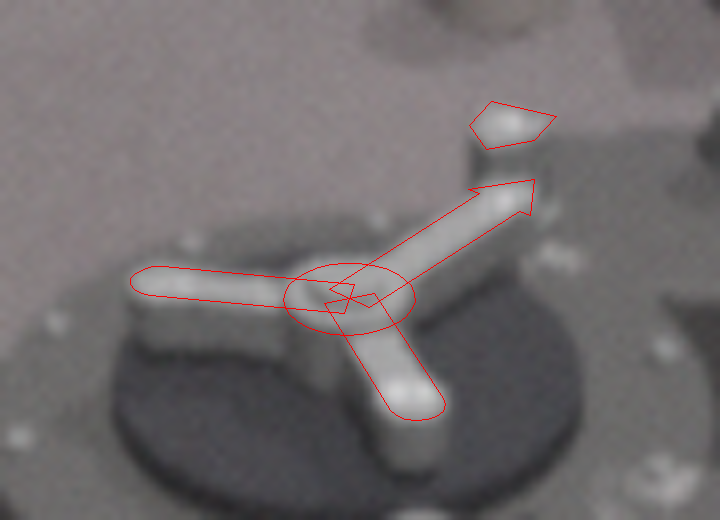

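Run:
```python
from h import *
a=cv2.resize(manip.get_image("top")[168:200,236:276,::-1],None,fx=12,fy=12,interpolation=cv2.INTER_LANCZOS4)
b=cv2.resize(manip.get_image("side")[155:187,250:290,::-1],None,fx=12,fy=12,interpolation=cv2.INTER_LANCZOS4)
o=np.hstack([a,b]);o=np.clip((o.astype(float)-50)*1.5,0,255).astype(np.uint8);o=cv2.resize(o,(800,320));cv2.imwrite("pics/z5.png",o)
```

```text
(no output)
```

View pics/z5.png

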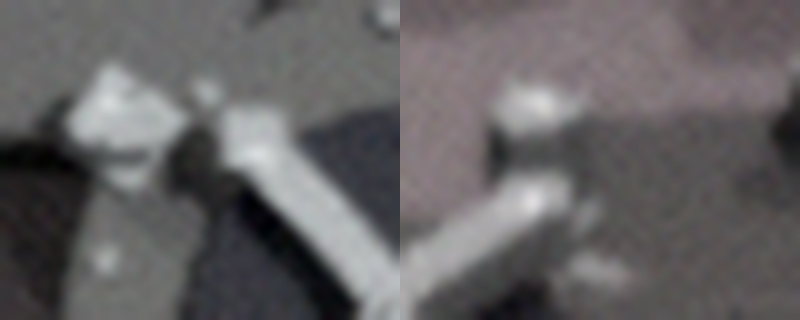

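Run:
```python
from h import *
H=np.array([.5488,-.0247])
for n,(x,y) in dict(rearU=(110,65),rearL=(70,135),right=(185,117),low=(130,187),lowz=(138,160)).items():
    for z in(.152,.11):
        P=onz("top",(236+x/10-.5,168+y/10-.5),z)[:2]-H;print(n,z,(np.hypot(*P)*1000).round(1),np.degrees(np.arctan2(P[1],P[0])).round(1))
H=np.array([.5498,-.0221])
for n,(x,y) in dict(left=(495,100),right=(580,105),top=(515,80),bot=(540,125),mid=(538,103)).items():
    P=onz("side",(250+(x-400)/10-.5,155+y/10-.5),.152)[:2]-H;print(n,(np.hypot(*P)*1000).round(1),np.degrees(np.arctan2(P[1],P[0])).round(1))
for p in (52,54,56,58):
  pp=[]
  for r,l in((109,0),(117,-13),(141,-13),(141,13),(117,13)):
    t=np.radians(p);P=np.array([.5488,-.0247])+np.array([r*np.cos(t)-l*np.sin(t),r*np.sin(t)+l*np.cos(t)])/1000
    pp.append([((proj("top",(*P,z))+.5-[236,168])*10).round(0).tolist() for z in (.152,.11)])
  print(p,pp)
```

```text
rearU 0.152 137.9 50.1
rearU 0.11 143.6 49.0
rearL 0.152 135.5 61.6
rearL 0.11 140.5 60.4
right 0.152 106.8 48.6
right 0.11 111.6 47.2
low 0.152 109.1 64.7
low 0.11 113.1 63.2
lowz 0.152 111.1 59.8
lowz 0.11 115.4 58.3
left 126.7 61.5
right 134.6 51.1
top 139.8 60.8
bot 118.8 53.3
mid 129.9 56.0
52 [[[168.0, 127.0], [173.0, 142.0]], [[173.0, 83.0], [178.0, 99.0]], [[118.0, 40.0], [125.0, 57.0]], [[71.0, 100.0], [79.0, 115.0]], [[126.0, 143.0], [132.0, 157.0]]]
54 [[[161.0, 136.0], [167.0, 150.0]], [[165.0, 92.0], [170.0, 107.0]], [[108.0, 51.0], [115.0, 67.0]], [[63.0, 112.0], [71.0, 127.0]], [[119.0, 153.0], [126.0, 167.0]]]
56 [[[155.0, 145.0], [160.0, 159.0]], [[157.0, 101.0], [162.0, 116.0]], [[99.0, 62.0], [106.0, 78.0]], [[56.0, 124.0], [64.0, 139.0]], [[114.0, 164.0], [121.0, 177.0]]]
58 [[[148.0, 155.0], [154.0, 168.0]], [[149.0, 110.0], [155.0, 125.0]], [[90.0, 73.0], [97.0, 89.0]], [[49.0, 137.0], [58.0, 151.0]], [[108.0, 174.0], [115.0, 187.0]]]
```

```bash
cat > post.py <<'E'
from fit import *
Hs={"top":(548.8,-24.7),"side":(549.8,-22.1)}
box={"top":(236,165,262,196),"side":(250,150,280,182)}
for c in Hs:
    im,g=img(c,box[c]);H=Hs[c]
    for sh in(110,115,120,126):
        def poly(phi,dr=0):
            p=np.array([(109,0),(sh,-13),(141,-13),(141,13),(sh,13)])+[dr,0];cc,s=np.cos(phi),np.sin(phi)
            return [np.c_[H[0]+cc*p[:,0]-s*p[:,1],H[1]+s*p[:,0]+cc*p[:,1]]]
        def full(phi,dr=0):
            P=poly(phi,dr)[0];q=np.array([proj(c,(x/1000,y/1000,z)) for z in(.110,.152) for x,y in P])
            m=np.zeros(g.shape,np.uint8);h=cv2.convexHull(((q+.5-box[c][:2])*F*16).astype(np.int32));cv2.fillPoly(m,[h],255,shift=4,lineType=cv2.LINE_AA);return m
        out=[]
        for kind in("top","full"):
            best=max((score(g,(full(np.radians(p),dr) if kind=="full" else mask(c,poly(np.radians(p),dr),box[c]))),p,dr) for p in np.arange(51,61,.5) for dr in(-3,0,3))
            out.append((kind,round(best[0],1),best[1],best[2]))
        print(c,sh,out)
E
python3 post.py
```

```text
top 110 [('top', np.float64(36.5), np.float64(54.5), -3), ('full', np.float64(39.2), np.float64(55.0), -3)]
top 115 [('top', np.float64(35.6), np.float64(54.5), -3), ('full', np.float64(37.8), np.float64(54.5), -3)]
top 120 [('top', np.float64(36.7), np.float64(54.5), -3), ('full', np.float64(36.0), np.float64(54.0), -3)]
top 126 [('top', np.float64(37.6), np.float64(55.5), -3), ('full', np.float64(37.2), np.float64(54.5), 0)]
side 110 [('top', np.float64(26.5), np.float64(56.0), 3), ('full', np.float64(10.8), np.float64(59.5), 3)]
side 115 [('top', np.float64(28.5), np.float64(56.0), 0), ('full', np.float64(10.8), np.float64(59.5), 0)]
side 120 [('top', np.float64(30.3), np.float64(56.0), 0), ('full', np.float64(10.7), np.float64(59.5), 3)]
side 126 [('top', np.float64(31.0), np.float64(55.5), -3), ('full', np.float64(11.7), np.float64(56.0), 3)]
```

Both views agree: the arm is at 42.1° and the post at about 55.5°. I return behind the arm and push it the remaining 13°.

jog_arm(rows=[[35,40,0,0,0,0,0],[70,80,0,0,0,0,0],[105,120,0,0,0,0,0],[140,160,0,0,0,0,0],[175,200,0,0,0,0,0],[210,240,0,0,0,0,0],[245,280,0,0,0,0,0],[280,320,0,0,0,0,0],[309,350,0,0,0,0,0],[309,350,0,0,0,0,0],[309,350,0,0,0,0,0],[309,350,-30,0,0,0,0],[309,350,-60,0,0,0,0],[309,350,-90,0,0,0,0],[309,350,-110,0,0,0,0],[309,350,-110,0,0,0,0],[309,350,-110,0,0,0,0]])

```text
time_s: 9.55
position: [0.613, -0.0074, 0.1556]
orientation: [0.288, 0.646, -0.287, 0.646]
ft_force: [0.7, -0.3, 0.7]
opening: 0.0002
```

jog_arm(rows=[[-5,4,0,0,0,0,0],[-9,6,0,0,0,0,0],[-11,9,0,0,0,3,0],[-12,12,0,0,0,7,0],[-14,15,0,0,0,10,0],[-15,17.5,0,0,0,13.3,0],[-15.3,17.7,0,0,0,13.3,0],[-15.3,17.7,0,0,0,13.3,0],[-15.3,17.7,0,0,0,13.3,0]])

```text
time_s: 10.45
position: [0.5977, 0.0103, 0.156]
orientation: [0.212, 0.675, -0.211, 0.675]
ft_force: [1.5, -0.4, 0.3]
opening: 0.0
```

jog_arm(rows=[[5,-3,0,0,0,0,0],[10,-7,0,0,0,0,0],[10,-7,35,0,0,0,0],[10,-7,75,0,0,0,0],[10,-7,100,0,0,0,0],[-25,-40,110,0,0,0,0],[-60,-75,110,0,0,0,0],[-95,-110,110,0,0,0,0],[-130,-145,110,0,0,0,0],[-165,-180,110,0,0,0,0],[-200,-215,110,0,0,0,0],[-235,-250,110,0,0,0,0],[-270,-285,110,0,0,0,0],[-297,-320,110,0,0,0,0],[-297,-367,110,0,0,0,0],[-297,-367,110,0,0,0,0]])

```text
time_s: 12.05
position: [0.2995, -0.3611, 0.2654]
orientation: [0.214, 0.674, -0.212, 0.674]
ft_force: [-0.6, 0.8, -1.4]
opening: 0.0003
```

```bash
python3 run.py b 55
python3 - <<'E'
from h import *
crop("top","t6",236,165,296,215,12)
crop("side","s6",210,150,280,205,11)
for c in("top","side"):
  for q in("long_arm_tip","timing_mark"):
    for x in manip.tip_of(q,c)[:2]: print(c,q,np.round(x["pixel"],1),round(x["p"],2),onz(c,x["pixel"],.142)[:2].round(4))
E
```

```text
top hub [548.6 -24.8] arm 54.59 score 62.1
 post 55.5 36.3 [2, 4, 7, 9, 11, 13, 15, 17, 19, 22, 25, 28, 32, 34, 36, 36, 35, 34, 32, 29, 26, 24, 21, 18, 15, 12]
side hub [550.1 -22. ] arm 53.84 score 40.0
 post 56.0 30.2 [-4, -2, -1, 1, 3, 6, 7, 10, 13, 16, 18, 21, 24, 27, 29, 30, 30, 29, 28, 26, 23, 20, 18, 16, 14, 11]
top long_arm_tip [253.6 181.6] 0.92 [0.6124 0.0571]
top timing_mark [250.5 185.3] 0.55 [0.5996 0.0676]
side long_arm_tip [259.5 170.7] 0.6 [0.6089 0.0708]
side timing_mark [256.4 171.5] 0.69 [0.5994 0.0676]
side timing_mark [239.2 231.6] 0.37 [ 0.5188 -0.1959]
```

View pics/t6.png

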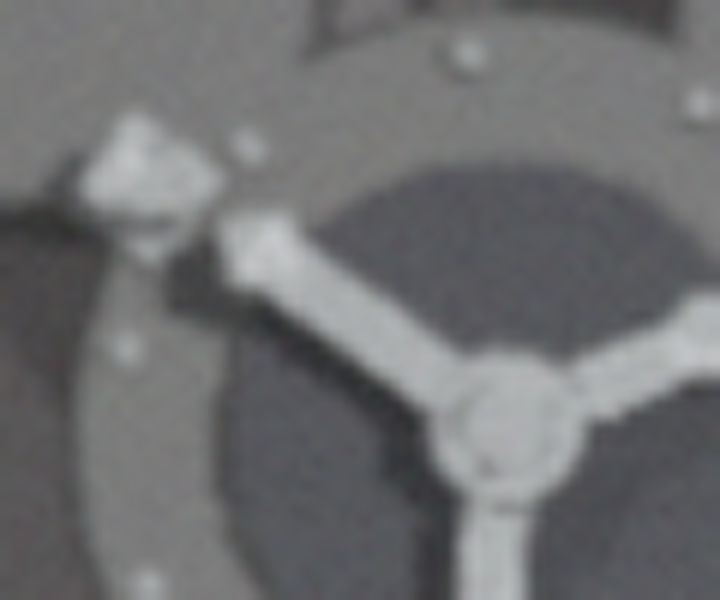

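View pics/s6.png

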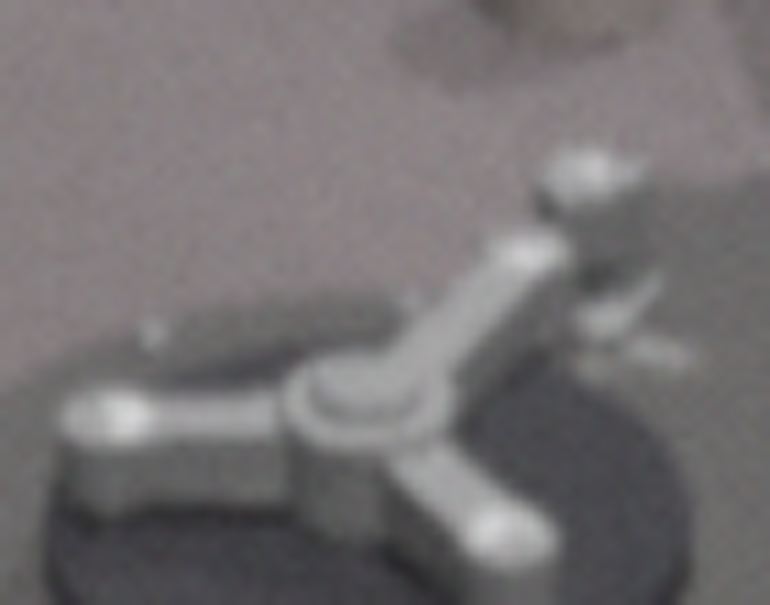

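In the top view the arm's line passes about 3 mm clockwise of the post's centre, and the fits put it 1.3° short. One small nudge more.

jog_arm(rows=[[35,42,0,0,0,0,0],[70,84,0,0,0,0,0],[105,126,0,0,0,0,0],[140,168,0,0,0,0,0],[175,210,0,0,0,0,0],[210,252,0,0,0,0,0],[245,290,0,0,0,0,0],[280,330,0,0,0,0,0],[309,363,0,0,0,0,0],[309,363,0,0,0,0,0],[309,363,0,0,0,0,0],[309,363,-30,0,0,0,0],[309,363,-60,0,0,0,0],[309,363,-90,0,0,0,0],[309,363,-110,0,0,0,0],[309,363,-110,0,0,0,0],[309,363,-110,0,0,0,0]])

```text
time_s: 14.15
position: [0.6101, 0.0069, 0.1573]
orientation: [0.212, 0.674, -0.21, 0.675]
ft_force: [-0.8, -0.2, 0.1]
opening: -0.0002
```

jog_arm(rows=[[-5,2,-2,0,0,1.3,0],[-9,3,-2,0,0,1.3,0],[-11,4,-2,0,0,1.3,0],[-13.1,4.5,-2,0,0,1.3,0],[-13.1,4.5,-2,0,0,1.3,0],[-13.1,4.5,-2,0,0,1.3,0],[-13.1,4.5,-2,0,0,1.3,0]])

```text
time_s: 14.85
position: [0.597, 0.0114, 0.1553]
orientation: [0.204, 0.677, -0.203, 0.678]
ft_force: [1.1, -0.0, 0.1]
opening: 0.0003
```

jog_arm(rows=[[5,-3,0,0,0,0,0],[10,-7,0,0,0,0,0],[10,-7,35,0,0,0,0],[10,-7,75,0,0,0,0],[10,-7,100,0,0,0,0],[-25,-40,110,0,0,0,0],[-60,-75,110,0,0,0,0],[-95,-110,110,0,0,0,0],[-130,-145,110,0,0,0,0],[-165,-180,110,0,0,0,0],[-200,-215,110,0,0,0,0],[-235,-250,110,0,0,0,0],[-270,-285,110,0,0,0,0],[-297,-320,110,0,0,0,0],[-297,-367,110,0,0,0,0],[-297,-367,110,0,0,0,0]])

```text
time_s: 16.45
position: [0.2987, -0.36, 0.2646]
orientation: [0.205, 0.677, -0.204, 0.677]
ft_force: [-0.1, 1.3, -0.7]
opening: 0.0001
```

```bash
python3 run.py c 55; python3 run.py c2 55;  python3 - <<'E'
from h import *
crop("top","t7",236,165,296,215,12)
crop("side","s7",210,150,280,205,11)
E
```

```text
top hub [548.2 -24.6] arm 55.41 score 62.4
 post 55.0 36.5 [3, 5, 8, 10, 12, 14, 16, 18, 20, 24, 27, 30, 33, 35, 37, 36, 35, 33, 31, 28, 25, 23, 20, 17, 13, 11]
side hub [549.7 -21.9] arm 54.92 score 40.2
 post 55.5 30.3 [-3, -2, 0, 1, 4, 6, 9, 11, 14, 17, 20, 23, 25, 28, 29, 30, 30, 29, 27, 25, 22, 19, 17, 15, 13, 11]
top hub [548.2 -24.6] arm 55.65 score 62.6
 post 55.0 36.7 [3, 5, 8, 10, 12, 14, 16, 18, 20, 23, 27, 30, 33, 35, 37, 37, 35, 33, 31, 28, 25, 23, 20, 17, 14, 11]
side hub [549.6 -22.5] arm 54.91 score 40.0
 post 56.0 30.5 [-4, -3, -1, 1, 3, 6, 8, 10, 13, 16, 19, 22, 25, 27, 29, 30, 31, 30, 28, 25, 23, 19, 17, 15, 13, 11]
```

View pics/t7.png

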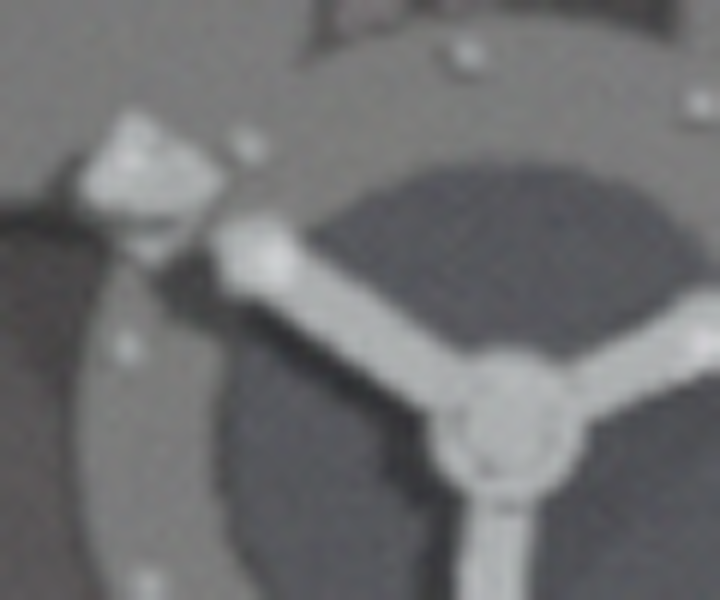

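View pics/s7.png

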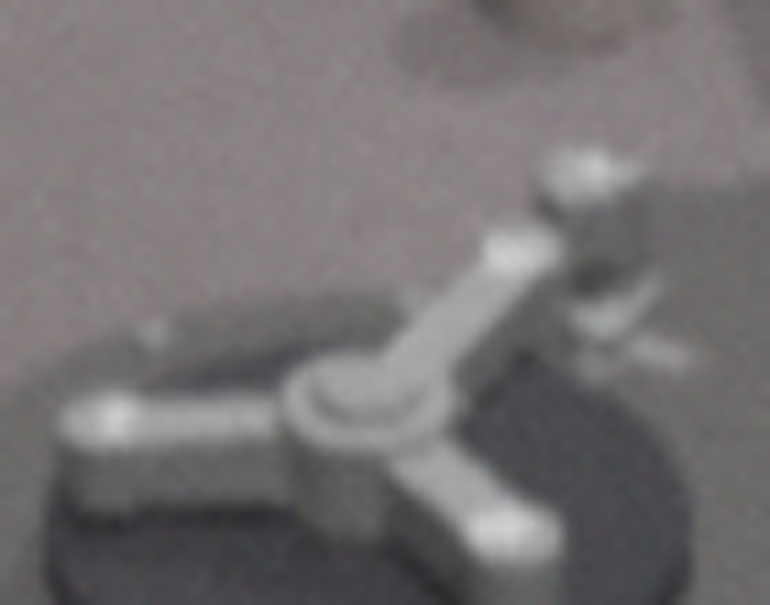

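The arm measures 55.2° (mean) against the post's 55.4°, and its line now passes through the post centre. The spider is done, so next is the lever: first I move above its robot-facing side.

jog_arm(rows=[[25,26,0,0,0,-5,0],[50,52,0,0,0,-10,0],[75,78,0,0,0,-15,0],[100,104,0,0,0,-20,0],[125,130,0,0,0,-25.6,0],[150,156,0,0,0,-25.6,0],[177,182,0,0,0,-25.6,0],[177,182,0,0,0,-25.6,0],[177,182,0,0,0,-25.6,0],[177,182,-30,0,0,-25.6,0],[177,182,-60,0,0,-25.6,0]])

```text
time_s: 17.85
position: [0.477, -0.1734, 0.2055]
orientation: [0.348, 0.614, -0.348, 0.617]
ft_force: [0.2, -0.7, -0.9]
opening: -0.0001
```

Run:
```python
from h import *
crop("side","s8",180,130,320,250,5)
s=manip.observe();print(s["time_s"],s["position"])
P=s["position"].copy();P[2]-=.019;print((proj("side",P)-[180,130])*5)
```

```text
17.9 [ 0.47540123 -0.17259553  0.20016892]
[195.33790469 419.07663444]
```

View pics/s8.png

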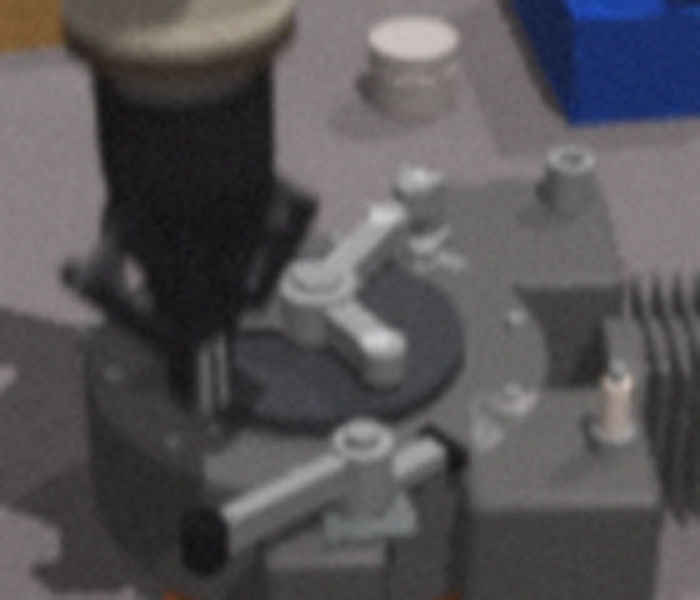

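The fingers are between the engine and the handle, clear of both, and the spider is unmoved. Next I lower them.

jog_arm(rows=[[0,0,-25,0,0,0,0],[0,0,-44,0,0,0,0],[0,0,-48,0,0,0,0],[0,0,-48,0,0,0,0]])

```text
time_s: 18.3
position: [0.4752, -0.1729, 0.1528]
orientation: [0.348, 0.616, -0.348, 0.614]
ft_force: [-0.7, -0.1, 0.5]
opening: -0.0004
```

Run:
```python
from h import *
from scipy.spatial.transform import Rotation as R
s=manip.observe();p0=s["position"];y=R.from_quat(s["orientation"]).as_matrix()[:,1];yaw=np.degrees(np.arctan2(y[1],y[0]));print(p0,yaw,s["ft_force"])
V=np.array([.5555,-.164])
for b in [*range(-149,-91,6),-89,-87.5,-86]:
    t=np.radians(b);u=np.array([np.cos(t),np.sin(t)]);n=np.array([-u[1],u[0]])
    P=V+.075*u-.017*n;print(b,((P-p0[:2])*1000).round(1),round((b-yaw+90)%180-90 if 0 else (b-yaw)%180,1))
```

```text
[ 0.4751584  -0.17291851  0.15279206] 31.003252180218066 [-0.7046273  -0.14524332  0.53498645]
-149 [  7.3 -15.1] 180.0
-143 [ 10.2 -22.6] 6.0
-137 [ 13.9 -29.8] 12.0
-131 [ 18.3 -36.5] 18.0
-125 [ 23.4 -42.8] 24.0
-119 [ 29.1 -48.4] 30.0
-113 [ 35.4 -53.5] 36.0
-107 [ 42.2 -57.8] 42.0
-101 [ 49.3 -61.5] 48.0
-95 [ 56.9 -64.3] 54.0
-89 [ 64.7 -66.4] 60.0
-87.5 [ 66.6 -66.8] 61.5
-86 [ 68.6 -67.1] 63.0
```

jog_arm(rows=[[7,-15,0,0,0,0,0],[10,-23,0,0,0,6,0],[14,-30,0,0,0,12,0],[18,-36.5,0,0,0,18,0],[23.5,-43,0,0,0,24,0],[29,-48.5,0,0,0,30,0],[35.5,-53.5,0,0,0,36,0],[42,-58,0,0,0,42,0],[49.5,-61.5,0,0,0,48,0],[57,-64.5,0,0,0,54,0],[57,-64.5,0,0,0,54,0],[57,-64.5,0,0,0,54,0]])

```text
time_s: 19.5
position: [0.5324, -0.2381, 0.1535]
orientation: [0.032, 0.707, -0.032, 0.706]
ft_force: [-0.3, -0.1, 0.8]
opening: 0.0001
```

Run:
```python
from h import *
crop("side","s9",180,130,320,250,5)
crop("top","t9",235,160,355,260,6)
```

```text
(no output)
```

View pics/s9.png

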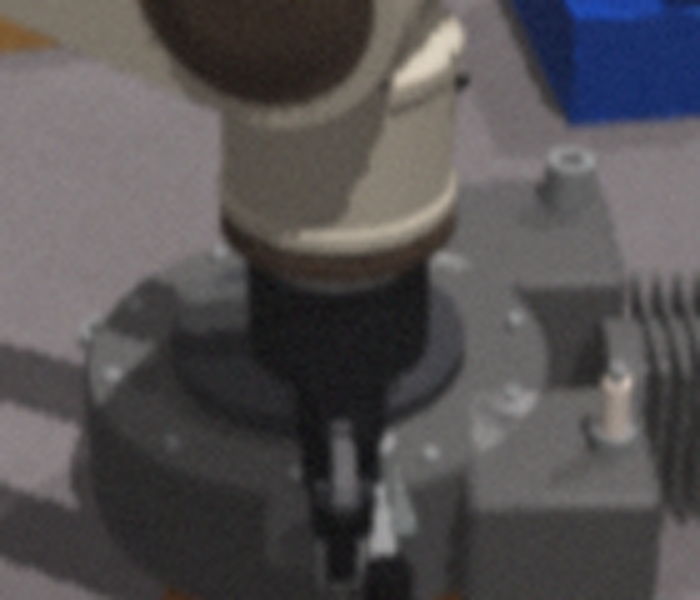

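View pics/t9.png

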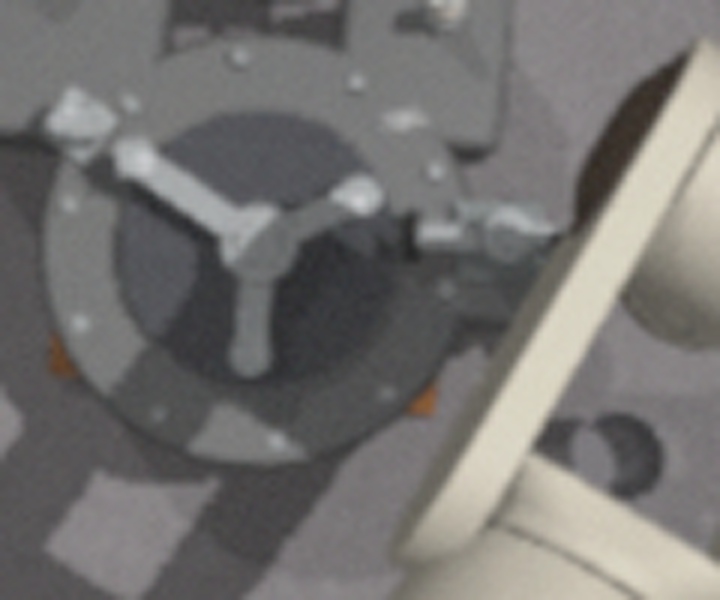

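The handle has swung nearly straight out, and the shoe is close to the drum at top crop (410,235). The spider still points at the post. I continue in small steps and watch the force for the stop.

jog_arm(rows=[[2,-0.5,0,0,0,1.5,0],[4,-1,0,0,0,3,0],[6,-1.5,0,0,0,4.5,0],[7,-1.7,0,0,0,5.5,0],[7,-1.7,0,0,0,5.5,0]])

```text
time_s: 20.1
position: [0.5387, -0.2395, 0.1534]
orientation: [-0.003, 0.708, 0.002, 0.706]
ft_force: [-7.7, 1.2, 6.1]
opening: -0.0001
```

jog_arm(rows=[[1,0,0,0,0,1,0],[2,0,0,0,0,1.5,0],[2,0,0,0,0,1.5,0]])

```text
time_s: 20.4
position: [0.539, -0.2397, 0.1534]
orientation: [-0.013, 0.71, 0.012, 0.704]
ft_force: [-20.7, -1.5, 9.3]
opening: -0.0002
```

jog_arm(rows=[[1.5,0,0,0,0,0,0],[1.5,0,0,0,0,0,0],[1.5,0,0,0,0,0,0]])

```text
time_s: 20.7
position: [0.5389, -0.2398, 0.1534]
orientation: [-0.013, 0.711, 0.012, 0.703]
ft_force: [-19.2, 0.9, 8.6]
opening: -0.0003
```

jog_arm(rows=[[-6,0,0,0,0,0,0],[-15,0,0,0,0,0,0],[-15,0,35,0,0,0,0],[-15,0,70,0,0,0,0],[-15,0,110,0,0,0,0],[-50,-30,110,0,0,0,0],[-90,-55,110,0,0,0,0],[-130,-80,110,0,0,0,0],[-170,-100,110,0,0,0,0],[-210,-120,110,0,0,0,0],[-240,-140,110,0,0,0,0],[-240,-160,110,0,0,0,0],[-240,-160,110,0,0,0,0],[-240,-160,110,0,0,0,0]])

```text
time_s: 22.1
position: [0.2988, -0.3996, 0.2632]
orientation: [-0.012, 0.711, 0.012, 0.703]
ft_force: [0.6, 0.7, 0.0]
opening: -0.0001
```

```bash
python3 run.py d 55;  python3 - <<'E'
from h import *
crop("side","s10",180,130,320,250,5)
crop("top","t10",235,160,355,260,6)
for c in("top","side"):
  for q in("lever_pivot","lever_tip"):
    for x in manip.tip_of(q,c)[:1]: print(c,q,np.round(x["pixel"],1),round(x["p"],2),onz(c,x["pixel"],.142)[:2].round(4))
E
```

```text
top hub [548.2 -24.6] arm 55.65 score 62.5
 post 55.0 36.3 [3, 5, 8, 10, 12, 14, 16, 18, 20, 23, 27, 30, 33, 35, 36, 36, 35, 33, 30, 28, 25, 23, 20, 17, 14, 11]
side hub [549.6 -21.9] arm 54.72 score 39.8
 post 55.5 29.9 [-3, -1, 1, 2, 4, 7, 9, 12, 14, 17, 20, 23, 26, 28, 29, 30, 30, 29, 27, 25, 22, 19, 16, 14, 12, 9]
top lever_pivot [317.7 199.9] 0.74 [ 0.5504 -0.1613]
top lever_tip [349.9 198.2] 0.47 [ 0.5566 -0.2702]
side lever_pivot [249.5 222.4] 0.75 [ 0.5473 -0.1649]
side lever_tip [296.  169.6] 0.67 [0.7146 0.0615]
```

View pics/s10.png

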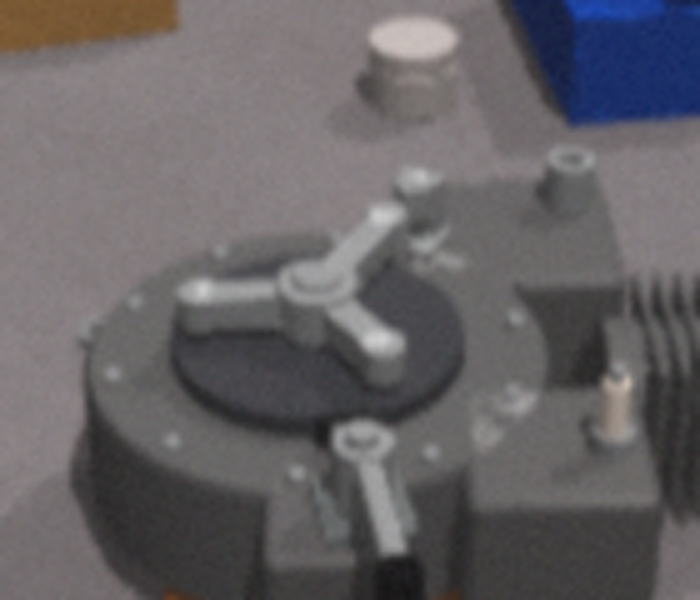

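View pics/t10.png

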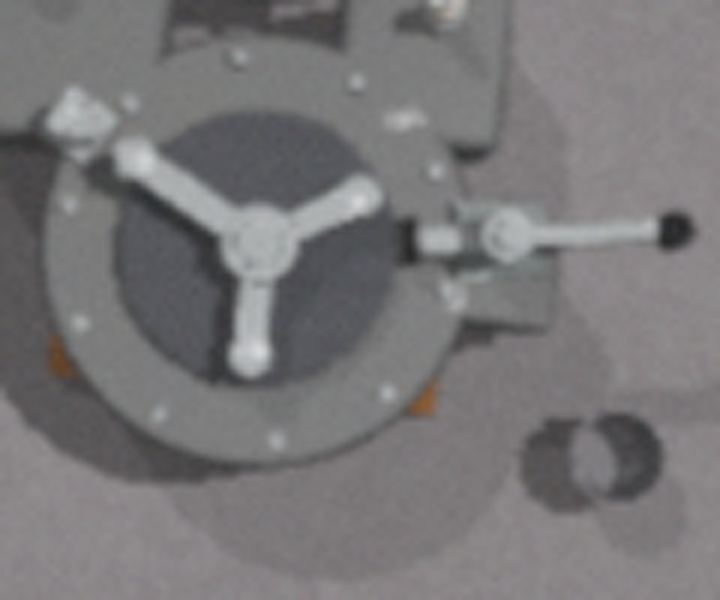

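The hub (258,243), pivot (508,234) and knob (675,230) now lie in one line in the top view, with the shoe at the drum. The arm fit is unchanged at a 55.2° mean against the post's 55.3°, and the loose parts in view have not moved. I hand the job in.

```bash
python3 -c "
from rig import manip
print(manip.sign_off())"
```

```text
the job is handed in; nothing more can be done
None
```

I turned the spider's long arm onto the timing pointer with the shut fingers, then pushed the lock lever round until it met its stop. The job was handed in at about 23 s, with the robot clear of everything.

**Alignment:** After locking, the outline fit puts the long arm at about 55.2° and the pointer at about 55.3°. The two cameras disagree by up to about 1°: 55.65° against 55.0° from the top, and 54.7° against 55.5° from the side. The arm did not measurably move while I locked.

**Lever:** At the stop the push met about 20 N and the handle moved no further. The hub, pivot and knob lie in line in the last top picture. The side camera's network report for the lever tip landed far off, near the socket, so I disregarded it. The timing-mark network reports were also a few degrees off my fits, so I relied on the outline fits.

**Loose parts:** The spider is still seated, and the parts visible in the last pictures look unmoved. The oil bottle, screwdriver and wrench were outside those close-ups and I did not check them again.

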